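Extend the ladder leg by one hole and hold its lock pin home

ROBOT

A 7-joint arm with a two-finger parallel gripper is mounted at the origin on the work surface. World frame = base frame: x ahead of the robot, y to its left, z up, the work surface at z = 0. Lengths are in m, angles in rad, forces in N, time in s.
With the tool pointing down it reaches from about 0.425 to 0.875 m from the base axis. Payload 4.7 kg.
Tool frame: the origin (TCP) lies on the centre line of the jaws, within the pads' length; the fingertips stand 8 mm ahead of it and the grasp point (between the pads) lies 11 mm behind it; z points along the fingers, x is the direction in which the jaws open and shut, and the axes are right-handed (so a half turn about z gives the same grasp; the last joint's range is limited). The gripper opens to 85 mm and grips with 20 to 120 N. Pads are 22 mm wide; open, the fingers measure 114 mm over their backs; the gripper's body (76 mm by 85 mm) begins 54 mm behind the grasp point. The pads swing forward as they close: fully open they stand 13 mm farther back than shut.
Start: joints at [-1.319, 0.321, -0.07, 1.45, 0.023, 1.371, -0.057], TCP at [0.153, 0.632, 0.239] pointing down, gripper open.
Joint ranges: [-2.86, 2.86], [-0.3, 2.09], [-1.38, 1.24], [0.06, 2.45], [-1.56, 4.7], [0.09, 2.05], [-2.69, 2.69]. Speed limits (rad/s): [2.57, 2.57, 3.14, 3.14, 3.14, 3.14, 3.14].

INTERFACE

Orientations are given as [roll, pitch, yaw] about the fixed x, y, z axes, in that order (R = Rz(yaw) Ry(pitch) Rx(roll)).
In Python, from bench import state, camera, calibration, sign_off, recognise, tip_of gives the robot as it stands. The module is installed in compiled form; this text tells all that it offers.
- The arm moves only by the tool move_arm, never from a script. Its argument "plan" is one flat list of numbers, 7 for each row, row after row: the shift along the tool's x, y, z in units of 25 mm (1.0 is 25 mm), then the turn, a rotation vector about the tool's x, y, z in units of 5 degrees (1.0 is 5 degrees), then the closure in counts, from 0 (fully open) to 255 (shut). In form: [dx, dy, dz, wx, wy, wz, jaw, dx, dy, dz, wx, wy, wz, jaw, ...]. A call has exactly 10 rows; each row is the pose to reach, as a shift and turn from the pose commanded when the call began, along the tool's axes at that moment; what a row does not reach only later rows make up. A row lasts 1/12 s, in which the tool goes at most 41.7 mm and 7.16 degrees, less where a joint would pass 70% of its speed; a pose out of reach is approached as far as the arm can. A call with a gripper value outside its range is refused whole. The fingers move at their own pace and stop on an object; "force" is the grip in N (left out, the last holds). Time passes only in rows, so rows that repeat a pose let the fingers close, or fill a call up. It gives the time, the measured TCP pose, the force and the opening at its end, in the units of the state.
- state(): the state, without advancing time (a new reading comes with each control period).
- camera(name): name is "side" or "top"; returns the picture (420x560x3 uint8, red, green, blue); there is no depth.
- calibration(name): a dict with "camera_matrix" (3x3 intrinsics, pixels), "cam_to_world" (4x4, takes a point from camera to world coordinates). Camera axes: x right, y down, z forward; pixel columns grow to the right and rows downward; lengths in m; the calibration is good to about 2 mm. A picture is of the moment at which its call begins. calibration takes no time and is no camera call.
- sign_off(): hands the job in, once; it reports no verdict.
Trained networks look in the newest picture that a camera, given by its name, has taken for a name from the list of things; names that differ only in an ending like _2 or _b are one class to them, and where a whole thing is asked for, a point or a joint stands for the part that bears it (a point fixed in the world has none). Each returns a list of dicts, best first, with "p" (0 to 1); they miss things now and then, are a little off and sometimes report something else, mostly with a low value. They report only what shows in the picture. A call takes as long as a camera call.
- recognise(camera, target): "pixel" ([column, row] in pixels, amid what is visible of it).
- tip_of(camera, target): "pixel" ([column, row] in pixels: a listed point, or the origin of a listed thing).
The state is a dict: "t": time; "qpos": joint angles; "qvel": joint speeds; "joint_torque": joint torques, N m; "position": TCP position; "eef_rot": TCP orientation; "ft_force": force on the tool from outside, world axes, zero at the start; "torque": the same for the moment, N m; "finger_gap": finger opening in m.
Only numpy, scipy, OpenCV 4.12 (cv2) and the standard library are available. Lean on these libraries where they do the work, as an engineer would, in place of code of your own. Each camera call takes 0.05 s, during which the arm holds its last target.

TASK

The telescopic leg of the van's ladder is clamped in the red vise. Take away the brass padlock that stands in front of the leg's rubber foot and set it down in the green tray; then pull the orange plunger knob up until its pin is out of the hole, slide the leg's sleeve one hole longer (foot away from the vise) and let the pin into that next hole. The new bush is stiff and keeps the pin from going all the way in by itself, so push the knob fully down and finish while holding it there, without letting go; leave the other things on the bench where they are.

Things in the scene. Friction and masses are not known exactly. Their poses are not given: they have to be found in the camera images.
- leg: Fixed aluminium bar, 30 mm wide, level in a red vise. Origin on the bench under the hole where the pin starts; x runs along the bar from vise to rubber foot, z up. Vise: x -205 to -105, y -75 to +90, up to 85 mm tall. Bar top at z = 60 mm; holes 14 mm wide at x = -80, -40, 0 and +40 mm.
- sleeve (a joint): Slide of the sleeve along the bar, m: 0 at the starting hole, +0.040 at the next (foot farther from vise); -0.042 to +0.052, friction 2 N. Steel square tube 40 mm wide, top 65 mm above the bench, x -50 to +100 mm of the leg frame at 0, then a black rubber foot, 50 mm dia, to +122 mm. A slot in its top shows the next hole. It carries the plunger.
- plunger: Orange knob, 28 mm dia, 34 mm tall, on an upright 10 mm pin on the sleeve. Origin at the knob's mid-height, 95 mm above the bench with the pin home. Moves up 0 to 20 mm from home. A 500 N/m spring rests it 6 mm up, pin part-way in; pushing it home takes 3 N, then a hard stop. 14 mm up, the pin clears the bar (slide at 16 to 19 mm, 5 N); let go, it sinks back.
- pin_tip (a point): Rounded lower tip of the pin, 49 mm below the knob's mid-height.
- next_hole (a point): Centre of the mouth of the hole the pin has to go into, on the bar's top, 40 mm from the starting hole towards the foot. The bar's top is level with it. Its axes are those of the leg. With the pin fully home the tip is 14 mm below it.
- padlock: Brass padlock standing upright on the bench 8 to 22 mm in front of the rubber foot, roughly in line with the leg. Body 50 mm (x) x 26 mm (y) x 46 mm tall, steel shackle on top up to 75 mm, in the x-z plane. Origin at the centre of its underside, z up. 0.2 to 0.4 kg.
- green_tray: Green open tray, 150 (x) x 110 (y) x 35 mm tall, walls and floor 4 to 5 mm thick, fixed to the bench. Origin at the centre of its underside. It stands to the left or to the right of the leg; the place on the other side has a grey bin of the same size with keys in it.
- knob_lock: steel door-knob lock standing on its 60 mm flange, 56 mm tall. Bystander; origin on its underside or handle.
- brass_cylinder: brass lock cylinder standing upright, 38 mm dia, 40 mm tall. Bystander; origin on its underside or handle.
- screwdriver: screwdriver lying on the bench near the robot. Bystander.
- key_pot: grey round pot full of keys, 110 mm dia, 75 mm tall. Bystander; origin on its underside or handle.
- carton: small white, red and black carton 70 x 100 x 60 mm. Bystander; origin on its underside or handle.
- lock_rose: round steel lock rose 56 mm dia, 26 mm tall. Bystander; origin on its underside or handle.

How it is judged:
On the way, in this order (a step that is already met when the one before it is completed fails the run):
1. the padlock is set down and let go in the green tray (x of padlock in the frame of green_tray between -0.073 and 0.073 m and y of padlock in the frame of green_tray between -0.053 and 0.053 m and z of padlock in the frame of green_tray below 0.032 m and contact force between the fingers and padlock below 0.2 N and linear speed of padlock below 0.03 m/s), for 0.2 s.
2. the fingers pull the knob up until the pin is clear of the bar (z of pin_tip in the frame of next_hole above 0.0005 m and contact force between the fingers and plunger above 0.5 N), for 0.1 s.
At the end, for the whole second after the job is handed in: The padlock rests in the green tray, untouched; the sleeve is one hole longer (40 mm, within 3.5 mm); the pin is in the next hole and pushed fully home (within 2.5 mm) and the robot's fingers still hold the knob there (contact force over 2 N), all through the last second (all of step 1 and value of joint sleeve between 0.0365 and 0.0435 m and x of pin_tip in the frame of next_hole between -0.0035 and 0.0035 m and z of pin_tip in the frame of next_hole below -0.0115 m and contact force between the fingers and plunger above 2 N); the arm keeps its last pose, push and grip.
It fails at once if a bystander was moved by more than 30 mm (distance of any of knob_lock, brass_cylinder, screwdriver, key_pot, carton, lock_rose from where it was at the start of the episode above 0.03 m).
It also fails if it takes over 48 s, if anything falls off the work surface, if the arm or the gripper's body presses on something with over 40 N, if the wrist force passes 120 N, or if a joint passes its speed limit or range.

## Working session

There is one attempt and no reset: what is moved stays moved. The work goes in short steps, Python scripts to look and compute and a tool call to move; the robot and the scene stay as the last step left them, time stands still between calls to the robot, and variables do not carry over. Pictures are saved under pics/ and viewed, and the job is handed in when it is done.

Besides the shell and the picture viewer there is one more tool, called after "Request:" as name(argument=value, ...), one argument or row to a line, values as JSON. move_arm: Moves the arm, as the interface text tells. Its arguments: {"type":"object","properties":{"plan":{"type":"array","items":{"type":"number"}},"force":{"type":"number"}},"required":["plan"]}

```bash
mkdir -p pics
cat > h.py <<'E'
import numpy as np, cv2
from bench import *
def snap(n,f):
    im=camera(n); cv2.imwrite('pics/'+f,cv2.cvtColor(im,cv2.COLOR_RGB2BGR)); return im
def ray(n,px):
    c=calibration(n);K=np.array(c['camera_matrix']);T=np.array(c['cam_to_world'])
    d=T[:3,:3]@np.linalg.inv(K)@np.array([px[0],px[1],1.]);return T[:3,3],d/np.linalg.norm(d)
def atz(n,px,z):
    o,d=ray(n,px);return o+d*(z-o[2])/d[2]
def proj(n,p):
    c=calibration(n);K=np.array(c['camera_matrix']);T=np.array(c['cam_to_world'])
    q=K@(T[:3,:3].T@(np.array(p)-T[:3,3]));return q[:2]/q[2]
def tri(rs):
    A=np.zeros((3,3));b=np.zeros(3)
    for o,d in rs:
        P=np.eye(3)-np.outer(d,d);A+=P;b+=P@o
    p=np.linalg.solve(A,b);return p,[np.linalg.norm((np.eye(3)-np.outer(d,d))@(p-o)) for o,d in rs]
E
python3 - <<'E'
from h import *
np.set_printoptions(precision=4,suppress=True)
print(state())
for n in('side','top'):
    snap(n,n+'0.png');print(n,calibration(n))
    for t in('padlock','plunger','green_tray','next_hole','pin_tip'):
        print(t,[(np.round(r['pixel'],1),round(r['p'],2)) for r in tip_of(n,t)[:2]],[(np.round(r['pixel'],1),round(r['p'],2)) for r in recognise(n,t)[:2]])
E
```

```text
{'t': 0.0, 'qpos': array([-1.3189,  0.3218, -0.0701,  1.4517,  0.0226,  1.3708, -0.0569]), 'qvel': array([ 0.001 ,  0.0008, -0.0002,  0.0026,  0.0008, -0.0008, -0.0008]), 'joint_torque': array([  0.0006, -49.3569,  -0.382 , -31.4335,   0.013 ,   0.0115,
         0.    ]), 'position': array([0.153 , 0.6312, 0.2382]), 'eef_rot': array([3.1415, 0.002 , 1.3331]), 'ft_force': array([-0.2929, -0.2284,  0.198 ]), 'torque': array([-0.0145,  0.0135, -0.0475]), 'finger_gap': 0.08584917275794234}
side {'camera_matrix': array([[391.6737,   0.    , 279.7316],
       [  0.    , 391.6737, 214.1797],
       [  0.    ,   0.    ,   1.    ]]), 'cam_to_world': array([[ 0.8185, -0.3   ,  0.49  ,  0.1216],
       [-0.5745, -0.4229,  0.7008, -0.5871],
       [-0.0031, -0.8551, -0.5185,  0.5489],
       [ 0.    ,  0.    ,  0.    ,  1.    ]])}
padlock [(array([303.4, 277.2]), 0.81)] [(array([304.1, 269.5]), 0.58)]
plunger [(array([268.8, 202.7]), 0.74), (array([248.9, 313.7]), 0.32)] [(array([270.9, 204.3]), 0.75)]
green_tray [(array([185.2, 194.2]), 0.83), (array([157.1, 226. ]), 0.53)] [(array([183.9, 188.3]), 0.75)]
next_hole [(array([278.2, 225. ]), 0.7)] [(array([259.5, 207.3]), 0.74)]
pin_tip [(array([270.5, 221.2]), 0.67)] [(array([269.2, 207.2]), 0.71)]
top {'camera_matrix': array([[404.5558,   0.    , 280.9696],
       [  0.    , 404.5558, 209.0799],
       [  0.    ,   0.    ,   1.    ]]), 'cam_to_world': array([[-0.0032, -0.9989,  0.0477,  0.5052],
       [-0.9996,  0.002 , -0.0265,  0.0323],
       [ 0.0264, -0.0477, -0.9985,  1.2176],
       [ 0.    ,  0.    ,  0.    ,  1.    ]])}
padlock [(array([308.4, 218.3]), 0.62)] [(array([307., 217.]), 0.44)]
plunger [(array([252.6, 208.7]), 0.63)] []
green_tray [(array([145.6, 246.3]), 0.59)] [(array([142.1, 248.6]), 0.76)]
next_hole [(array([270.1, 212.3]), 0.77)] [(array([211.4, 208.4]), 0.93), (array([266.8, 216.4]), 0.21)]
pin_tip [] [(array([256.9, 211.1]), 0.39)]
```

View pics/side0.png

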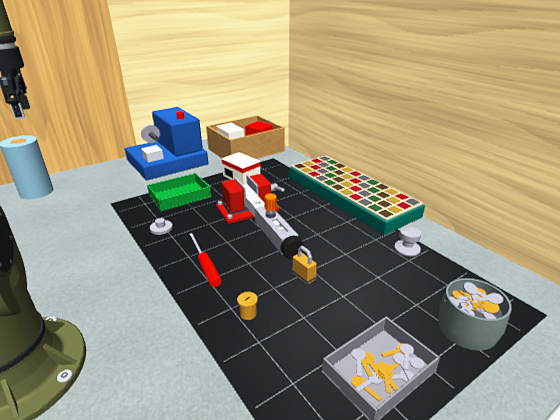

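View pics/top0.png

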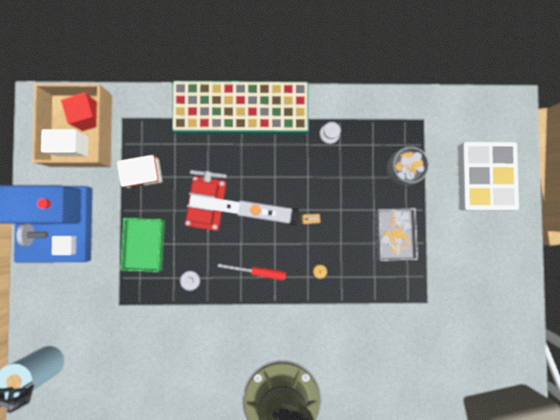

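Run:
```python
from h import *
np.set_printoptions(precision=4,suppress=True)
print('padlock',atz('side',[303.4,277.2],0),atz('top',[308.4,218.3],0))
print('plunger',atz('side',[268.8,202.7],.095),atz('top',[252.6,208.7],.101), tri([ray('side',[268.8,202.7]),ray('top',[252.6,208.7])]))
print('nh',atz('side',[278.2,225],.06),atz('top',[270.1,212.3],.06))
print('tray',atz('side',[185.2,194.2],0),atz('top',[145.6,246.3],0))
```

```text
padlock [ 0.5324 -0.0869  0.    ] [ 0.5353 -0.0826  0.    ]
plunger [0.5594 0.0839 0.095 ] [0.5597 0.081  0.101 ] (array([0.5591, 0.0817, 0.0961]), [np.float64(0.0009228449800875101), np.float64(0.0009228449800874741)])
nh [0.5531 0.0365 0.06  ] [0.5513 0.0328 0.06  ]
tray [0.4778 0.4098 0.    ] [0.4532 0.4032 0.    ]
```

Run:
```python
import cv2
a=cv2.imread('pics/top0.png')
cv2.imwrite('pics/topz.png',cv2.resize(a[160:270,180:340],None,fx=5,fy=5,interpolation=cv2.INTER_CUBIC))
a=cv2.imread('pics/side0.png')
cv2.imwrite('pics/sidez.png',cv2.resize(a[150:290,200:340],None,fx=4.2,fy=4.2,interpolation=cv2.INTER_CUBIC))
```

```text
(no output)
```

View pics/topz.png

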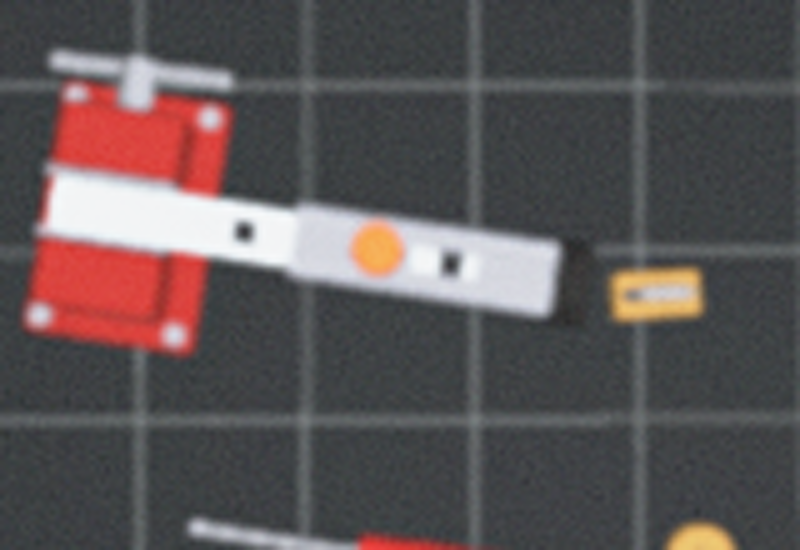

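View pics/sidez.png

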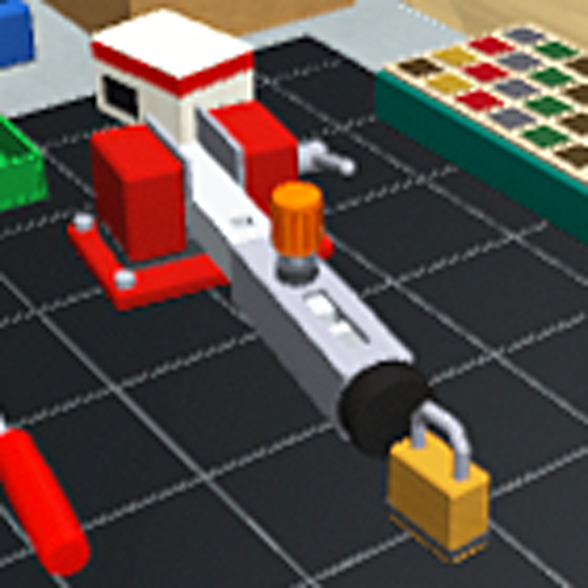

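Run:
```python
from h import *
np.set_printoptions(precision=4,suppress=True)
f=lambda u,v,z: atz('top',[180+u/5-.4,160+v/5-.4],z)
h1=f(244,232,.06);h2=f(452,264,.06);print('holes',h1,h2,h2-h1,np.linalg.norm(h2-h1),np.degrees(np.arctan2(*(h2-h1)[1::-1])),(h1+h2)/2)
print('knob top',f(377,249,.118), f(377,249,.112))
c=[f(*p,.046) for p in[(612,272),(700,268),(704,314),(614,322)]]
print('padlock',np.array(c),np.mean(c,0))
a=cv2.imread('pics/top0.png').astype(int)
m=((a[...,2]>200)&(a[...,1]>110)&(a[...,1]<200)&(a[...,0]<110)).astype(np.uint8)
m[:, :295]=0;m[:200]=0;m[235:]=0
ys,xs=np.nonzero(m);r=cv2.minAreaRect(np.c_[xs,ys].astype(np.float32));print(r)
print(np.array([atz('top',p,.046) for p in cv2.boxPoints(r)]))
g=((a[...,1]>100)&(a[...,2]<90)&(a[...,0]<110)&(a[...,1]>a[...,0]*1.6)).astype(np.uint8);g[:,:110]=0;g[:,175:]=0;g[:205]=0;g[285:]=0
ys,xs=np.nonzero(g);r=cv2.minAreaRect(np.c_[xs,ys].astype(np.float32));print(r)
print(np.array([atz('top',p,.035) for p in cv2.boxPoints(r)]),np.mean([atz('top',p,.035) for p in cv2.boxPoints(r)],0))
b=cv2.imread('pics/side0.png').astype(int)
cv2.imwrite('pics/tr.png',np.hstack([cv2.resize(b[165:225,130:230].astype(np.uint8),None,fx=4,fy=4),cv2.resize(a[210:270,100:200].astype(np.uint8),None,fx=4,fy=4)]))
```

```text
holes [0.5695 0.1518 0.06  ] [0.551  0.0331 0.06  ] [-0.0186 -0.1188  0.    ] 0.12020575159035714 -98.8814304240768 [0.5603 0.0925 0.06  ]
knob top [0.5569 0.0738 0.118 ] [0.5572 0.074  0.112 ]
padlock [[ 0.5467 -0.0597  0.046 ]
 [ 0.5489 -0.111   0.046 ]
 [ 0.5222 -0.1131  0.046 ]
 [ 0.5177 -0.0607  0.046 ]] [ 0.5338 -0.0861  0.046 ]
((351.0835876464844, 223.87705993652344), (97.407958984375, 8.799229621887207), 7.640407562255859)
[[ 0.5242 -0.0603  0.046 ]
 [ 0.5494 -0.0638  0.046 ]
 [ 0.511  -0.3457  0.046 ]
 [ 0.4856 -0.3419  0.046 ]]
((141.94107055664062, 244.4141845703125), (41.380760192871094, 52.287960052490234), 2.38594388961792)
[[0.388  0.4642 0.035 ]
 [0.5383 0.4603 0.035 ]
 [0.533  0.3415 0.035 ]
 [0.3824 0.3461 0.035 ]] [0.4604 0.4031 0.035 ]
```

View pics/tr.png

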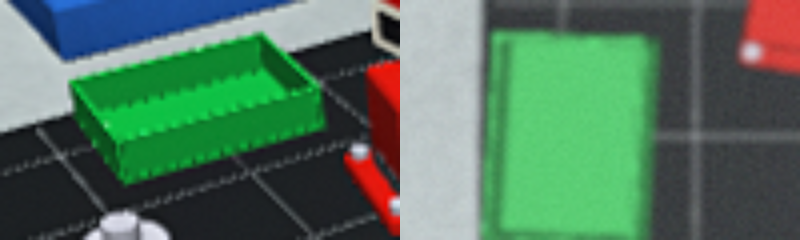

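```bash
cat > conv.py <<'E'
import numpy as np,sys
def conv(p0,y0,p1,y1):
    d=np.array(p1)-np.array(p0);c,s=np.cos(y0),np.sin(y0)
    w=-np.degrees((y1-y0+np.pi)%(2*np.pi)-np.pi)/5
    return np.round(np.r_[np.array([c*d[0]+s*d[1],s*d[0]-c*d[1],-d[2]])/.025,w],2)
def fwd(p0,y0,u):
    c,s=np.cos(y0),np.sin(y0);u=np.array(u,float)
    t=u[:3]*.025
    return np.array(p0)+[c*t[0]+s*t[1],s*t[0]-c*t[1],-t[2]], y0-np.radians(5*u[3])
E
python3 - <<'E'
from conv import *
p0=[.153,.632,.239];y0=1.333
u=conv(p0,y0,[.46,.34,.22],.66);print(u)
p,y=fwd(p0,y0,u);print(p,y)
print(conv(p,y,[.534,-.086,.13],.07))
E
```

```text
[-8.46 14.69  0.76  7.71]
[0.46009411 0.33994175 0.22      ] 0.6601755733561859
[-8.11 15.27  3.6   6.76]
```

Request:
move_arm(
  plan=[-0.6, 1, 0.1, 0.0, 0, 0.6, 0, -1.5, 2.6, 0.1, 0, 0, 1.4, 0, -2.5, 4.3, 0.2, 0, 0, 2.3, 0, -3.5, 6, 0.3, 0, 0, 3.2, 0, -4.5, 7.8, 0.4, 0, 0, 4.1, 0, -5.5, 9.5, 0.5, 0, 0, 5, 0, -6.5, 11.3, 0.6, 0, 0, 5.9, 0, -7.4, 12.9, 0.7, 0, 0, 6.7, 0, -8.1, 14, 0.8, 0, 0, 7.3, 0, -8.5, 14.7, 0.8, 0, 0, 7.7, 0],
  force=60,
)

```text
t: 1.93
position: [0.4464, 0.3515, 0.2204]
eef_rot: [-3.141, -0.001, 0.659]
ft_force: [1.2, 0.7, -0.4]
finger_gap: 0.0855
```

Run:
```python
from conv import *
p,y=fwd([.153,.632,.239],1.333,[-8.5,14.7,.8,7.7]);print(p,y)
print(conv(p,y,[.534,-.086,.13],.07))
from h import *
s=state();print(s['position'],s['eef_rot'])
```

```text
[0.46010152 0.338911   0.219     ] 0.661048237982183
[-8.1  15.23  3.56  6.77]
[0.44641245 0.35145877 0.22037564] [-3.14130938e+00 -7.15833128e-04  6.58712059e-01]
```

Request:
move_arm(
  plan=[-0.8, 1.5, 0.1, 0, 0, 0.7, 0, -1.7, 3.2, 0.2, 0, 0, 1.4, 0, -2.6, 4.9, 0.4, 0, 0, 2.2, 0, -3.5, 6.6, 0.6, 0, 0, 3, 0, -4.4, 8.2, 0.9, 0, 0, 3.8, 0, -5.3, 9.9, 1.3, 0, 0, 4.6, 0, -6.2, 11.6, 2, 0, 0, 5.3, 0, -7, 13.1, 2.6, 0, 0, 6, 0, -7.7, 14.5, 3.2, 0, 0, 6.5, 0, -8.1, 15.2, 3.6, 0, 0, 6.8, 0],
)

```text
t: 2.77
position: [0.5151, -0.0489, 0.1403]
eef_rot: [-3.141, -0.002, 0.066]
ft_force: [-0.1, 1.2, -0.2]
finger_gap: 0.0857
```

Run:
```python
from conv import *
from h import *
snap('side','s1.png');snap('top','t1.png')
p,y=fwd([.153,.632,.239],1.333,[-8.5,14.7,.8,7.7])
p,y=fwd(p,y,[-8.1,15.2,3.6,6.8]);print(p,y)
s=state();print(s['t'],s['position'],s['eef_rot'],proj('side',s['position']),proj('top',s['position']))
a=cv2.imread('pics/t1.png');b=cv2.imread('pics/s1.png')
cv2.imwrite('pics/z1.png',np.hstack([cv2.resize(b[190:300,240:350],None,fx=3.5,fy=3.5,interpolation=2),cv2.resize(a[160:270,240:350],None,fx=3.5,fy=3.5,interpolation=2)]))
```

```text
[ 0.53355727 -0.08536544  0.129     ] 0.06763629230411095
2.8667 [ 0.51313634 -0.05486218  0.13837057] [3.13781932e+00 2.74259755e-03 5.62410821e-02] [287.79210474 218.46027814] [302.95386773 225.3256964 ]
```

View pics/z1.png

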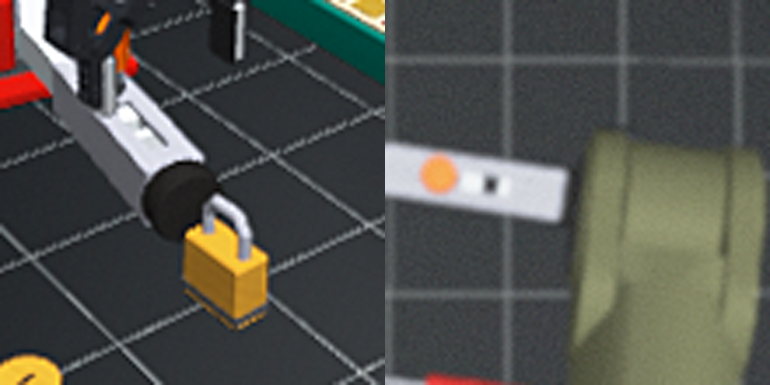

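Run:
```python
from conv import *
from h import *
s=state();print(s['t'],s['position'],s['eef_rot'],s['qvel'])
print(conv(s['position'],s['eef_rot'][2],[.534,-.086,.10],.07))
# verify padlock in side view with box model
for yaw in (-.0872*16.5,):
  for z in (0,.046):
    for a,b in((-.025,-.013),(.025,-.013),(.025,.013),(-.025,.013)):
      x=.534+a*np.cos(yaw)-b*np.sin(yaw);y=-.086+a*np.sin(yaw)+b*np.cos(yaw)
      q=proj('side',[x,y,z]);print(a,b,z,np.round(q,1),'zoom',np.round((q-[240,190])*3.5))
```

```text
2.8667 [ 0.51313634 -0.05486218  0.13837057] [3.13781932e+00 2.74259755e-03 5.62410821e-02] [-0.0525285  -0.02839523 -0.08864731 -0.01748136 -0.03749484  0.03788103
 -0.05758895]
[ 0.76  1.29  1.53 -0.16]
-0.025 -0.013 0 [291.3 273.8] zoom [179. 293.]
0.025 -0.013 0 [308.  285.3] zoom [238. 333.]
0.025 0.013 0 [316.5 279.6] zoom [268. 314.]
-0.025 0.013 0 [299.8 268.6] zoom [209. 275.]
-0.025 -0.013 0.046 [291.5 256.8] zoom [180. 234.]
0.025 -0.013 0.046 [308.8 267.9] zoom [241. 273.]
0.025 0.013 0.046 [317.5 262.4] zoom [271. 254.]
-0.025 0.013 0.046 [300.3 251.7] zoom [211. 216.]
```

Run:
```python
from h import *
np.set_printoptions(precision=4,suppress=True)
P=[atz('side',[240+u/3.5-.36,190+v/3.5-.36],.046) for u,v in((184,237),(233,280),(267,258))]
print(np.array(P),(P[0]+P[2])/2,np.degrees(np.arctan2(*(P[1]-P[0])[1::-1])),np.degrees(np.arctan2(*(P[2]-P[1])[1::-1])),[np.linalg.norm(P[1]-P[0]),np.linalg.norm(P[2]-P[1])])
```

```text
[[ 0.5179 -0.0653  0.046 ]
 [ 0.5168 -0.1138  0.046 ]
 [ 0.5456 -0.1095  0.046 ]] [ 0.5317 -0.0874  0.046 ] -91.27882181248813 8.538991922178765 [np.float64(0.04854807919009473), np.float64(0.029110294318507333)]
```

Request:
move_arm(
  plan=[0.4, 0.6, 0, 0, 0, -0.1, 0, 0.8, 1.3, 0, 0, 0, -0.2, 0, 0.8, 1.3, 0, 0, 0, -0.2, 0, 0.8, 1.3, 0, 0, 0, -0.2, 0, 0.8, 1.3, 0, 0, 0, -0.2, 0, 0.8, 1.3, 0, 0, 0, -0.2, 0, 0.8, 1.3, 0, 0, 0, -0.2, 0, 0.8, 1.3, 0, 0, 0, -0.2, 0, 0.8, 1.3, 0, 0, 0, -0.2, 0, 0.8, 1.3, 0, 0, 0, -0.2, 0],
)

```text
t: 3.7
position: [0.5367, -0.0777, 0.14]
eef_rot: [-3.141, -0.0, 0.086]
ft_force: [-0.6, 0.0, 0.1]
finger_gap: 0.0857
```

Request:
move_arm(
  plan=[-0.2, 0.36, 0.3, 0, 0, 0.4, 0, -0.2, 0.36, 1, 0, 0, 0.4, 0, -0.2, 0.36, 1.9, 0, 0, 0.4, 0, -0.2, 0.36, 2.8, 0, 0, 0.4, 0, -0.2, 0.36, 3.6, 0, 0, 0.4, 0, -0.2, 0.36, 4.2, 0, 0, 0.4, 0, -0.2, 0.36, 4.6, 0, 0, 0.4, 0, -0.2, 0.36, 4.7, 0, 0, 0.4, 0, -0.2, 0.36, 4.7, 0, 0, 0.4, 0, -0.2, 0.36, 4.7, 0, 0, 0.4, 0],
)

```text
t: 4.53
position: [0.533, -0.0878, 0.0231]
eef_rot: [3.141, -0.001, 0.049]
ft_force: [0.2, -0.1, 0.2]
finger_gap: 0.0852
```

Run:
```python
from h import *
snap('side','s2.png')
b=cv2.imread('pics/s2.png')
cv2.imwrite('pics/z2.png',cv2.resize(b[180:320,230:370],None,fx=4,fy=4,interpolation=2))
```

```text
(no output)
```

View pics/z2.png

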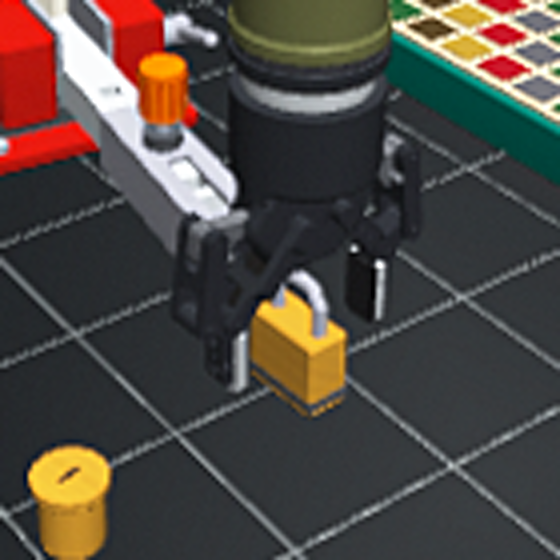

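Request:
move_arm(
  plan=[0, 0, 0, 0, 0, 0, 255, 0, 0, 0, 0, 0, 0, 255, 0, 0, 0, 0, 0, 0, 255, 0, 0, 0, 0, 0, 0, 255, 0, 0, 0, 0, 0, 0, 255, 0, 0, 0, 0, 0, 0, 255, 0, 0, 0, 0, 0, 0, 255, 0, 0, -0.3, 0, 0, 0, 255, 0, 0, -0.8, 0, 0, 0, 255, 0, 0, -1.5, 0, 0, 0, 255],
  force=50,
)

```text
t: 5.42
position: [0.5305, -0.0873, 0.0592]
eef_rot: [3.142, 0.004, 0.05]
ft_force: [1.1, -0.2, -3.9]
finger_gap: 0.0257
```

Request:
move_arm(
  plan=[0, 0, -1.2, 0, 0, 0, 255, 0, -0.3, -2.4, 0, 0, 0, 255, -0.3, -1.2, -3.5, 0, 0, 0, 255, -0.6, -2.5, -4.4, 0, 0, 0, 255, -0.9, -3.9, -5, 0, 0, 0.1, 255, -1.2, -5.3, -5.2, 0, 0, 0.2, 255, -1.5, -6.7, -5.2, 0, 0, 0.3, 255, -1.7, -8.1, -5.2, 0, 0, 0.5, 255, -1.9, -9.4, -5.2, 0, 0, 0.7, 255, -2, -10.5, -5.2, 0, 0, 0.9, 255],
)

```text
t: 6.25
position: [0.4677, 0.1745, 0.1905]
eef_rot: [-3.141, 0.001, -0.028]
ft_force: [1.1, -0.2, -4.1]
finger_gap: 0.0253
```

Request:
move_arm(
  plan=[-0.1, -1, 0, 0, 0, 0, 255, -0.2, -2.3, 0, 0, 0, 0, 255, -0.3, -3.7, 0, 0, 0, 0, 255, -0.4, -5.1, 0, 0, 0, 0, 255, -0.5, -6.5, 0, 0, 0, 0, 255, -0.5, -7.8, 0, 0, 0, 0, 255, -0.6, -8.8, 0.5, 0, 0, 0, 255, -0.6, -9.2, 1.4, 0, 0, 0, 255, -0.6, -9.2, 2.6, 0, 0, 0, 255, -0.6, -9.2, 3.6, 0, 0, 0, 255],
)

```text
t: 7.08
position: [0.4599, 0.4031, 0.0987]
eef_rot: [3.14, 0.0, -0.026]
ft_force: [0.5, -0.6, -5.6]
finger_gap: 0.0253
```

Run:
```python
from h import *
snap('side','s3.png');snap('top','t3.png')
b=cv2.imread('pics/s3.png');a=cv2.imread('pics/t3.png')
cv2.imwrite('pics/z3.png',np.hstack([cv2.resize(b[120:240,110:250],None,fx=2.8,fy=2.8,interpolation=2),cv2.resize(a[190:310,80:220],None,fx=2.8,fy=2.8,interpolation=2)]))
s=state();print(s['t'],s['position'],s['eef_rot'])
```

```text
7.1833 [0.45759352 0.39953696 0.09509586] [ 3.13295933  0.00699656 -0.02818946]
```

View pics/z3.png

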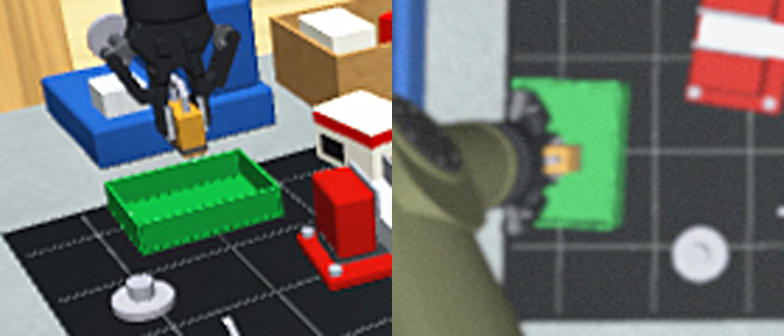

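Request:
move_arm(
  plan=[0, 0, 0.8, 0, 0, 0, 255, 0, 0, 1.7, 0, 0, 0, 255, 0, 0, 2.3, 0, 0, 0, 255, 0, 0, 2.7, 0, 0, 0, 255, 0, 0, 2.85, 0, 0, 0, 255, 0, 0, 2.85, 0, 0, 0, 255, 0, 0, 2.85, 0, 0, 0, 120, 0, 0, 2.85, 0, 0, 0, 120, 0, 0, 2.85, 0, 0, 0, 120, 0, 0, 2.85, 0, 0, 0, 120],
)

```text
t: 8.02
position: [0.4618, 0.4034, 0.0303]
eef_rot: [-3.139, -0.002, -0.028]
ft_force: [0.6, 0.3, -0.3]
finger_gap: 0.0456
```

Request:
move_arm(
  plan=[0, 0, -0.3, 0, 0, 0, 120, 0, 0, -1, 0, 0, 0, 120, 0, 0, -2.2, 0, 0, 0, 120, 0, 0, -3.5, 0, 0, 0, 80, 0, 0.2, -4.7, 0, 0, 0, 60, 0.2, 1, -5.5, 0, 0, 0, 60, 0.5, 2.1, -6, 0, 0, 0.2, 60, 0.8, 3.4, -6, 0, 0, 0.4, 60, 1.1, 4.5, -6, 0, 0, 0.6, 60, 1.3, 5.2, -6, 0, 0, 0.8, 60],
)

```text
t: 8.85
position: [0.4911, 0.2682, 0.1803]
eef_rot: [-3.141, -0.002, -0.103]
ft_force: [0.9, -0.8, -0.3]
finger_gap: 0.0656
```

Run:
```python
from h import *
from conv import *
snap('side','s4.png');snap('top','t4.png')
b=cv2.imread('pics/s4.png');a=cv2.imread('pics/t4.png')
cv2.imwrite('pics/z4.png',np.hstack([cv2.resize(b[120:240,110:250],None,fx=2.8,fy=2.8,interpolation=2),cv2.resize(a[190:310,80:220],None,fx=2.8,fy=2.8,interpolation=2)]))
cv2.imwrite('pics/z5.png',cv2.resize(b[160:260,220:320],None,fx=5,fy=5,interpolation=2))
s=state();print(s['t'],s['position'],s['eef_rot'],s['finger_gap'])
print(fwd([.461,.4035,.0303],-.028,[1.3,5.2,-6,.8]))
for n in('side','top'):
  print([(np.round(r['pixel'],1),r['p']) for r in tip_of(n,'plunger')],[(np.round(r['pixel'],1),r['p']) for r in recognise(n,'plunger')])
for z in(.062,.084,.118): print(z,proj('side',[.557,.0732,z]),(proj('side',[.557,.0732,z])-[220,160])*5)
```

```text
8.95 [0.49142697 0.26762852 0.17971274] [ 3.14149165e+00 -1.39117477e-03 -1.05130898e-01] 0.06555019319947337
(array([0.48984774, 0.27264108, 0.1803    ]), np.float64(-0.09781317007977318))
[(array([201.2, 258.4]), 0.68), (array([270.6, 201.5]), 0.62)] [(array([272. , 203.9]), 0.56)]
[(array([251.3, 209.3]), 0.65)] [(array([256.5, 208.3]), 0.61), (array([322.5, 270.4]), 0.51)]
0.062 [270.69204733 216.91809125] [253.46023667 284.59045625]
0.084 [270.55082595 208.91809436] [252.75412973 244.59047181]
0.118 [270.32552999 196.15538935] [251.62764997 180.77694677]
```

View pics/z4.png

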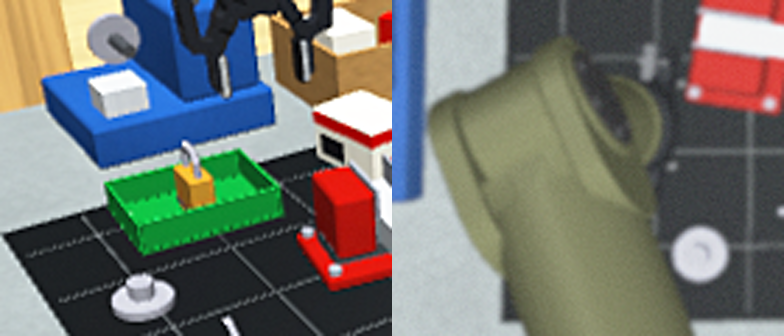

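View pics/z5.png

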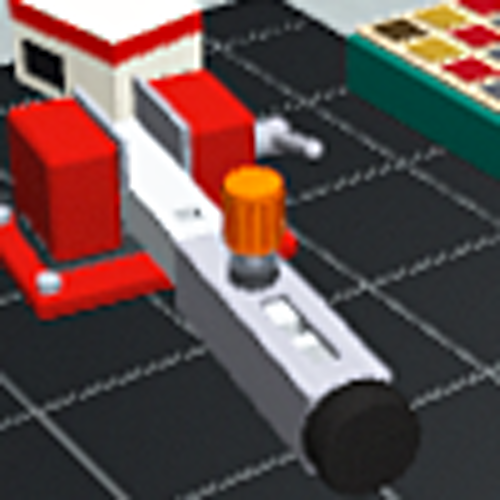

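Request:
move_arm(
  plan=[0.4, 0.9, 0, 0, 0, 0.1, 60, 1, 2.2, 0, 0, 0, 0.3, 60, 1.6, 3.5, 0, 0, 0, 0.4, 60, 2.2, 4.8, 0.1, 0, 0, 0.5, 60, 2.7, 5.9, 0.3, 0, 0, 0.6, 60, 3.1, 6.8, 0.6, 0, 0, 0.6, 60, 3.4, 7.4, 0.9, 0, 0, 0.6, 60, 3.43, 7.48, 1.2, 0, 0, 0.6, 60, 3.43, 7.48, 1.2, 0, 0, 0.6, 60, 3.43, 7.48, 1.2, 0, 0, 0.6, 60],
)

```text
t: 9.98
position: [0.556, 0.0795, 0.148]
eef_rot: [-3.141, 0.002, -0.148]
ft_force: [-0.3, 0.3, 0.1]
finger_gap: 0.0651
```

Run:
```python
from h import *
from conv import *
s=state();print(s['position'],s['eef_rot'],s['ft_force'])
print(conv(s['position'],s['eef_rot'][2],[.557,.0732,.090],-.155))
```

```text
[0.55604233 0.07954795 0.14801712] [-3.14137571e+00  1.74893098e-03 -1.47837846e-01] [-0.30860097  0.28076166  0.12539953]
[0.08 0.25 2.32 0.08]
```

Request:
move_arm(
  plan=[0.08, 0.25, 0.3, 0, 0, 0, 60, 0.08, 0.25, 0.8, 0, 0, 0, 60, 0.08, 0.25, 1.4, 0, 0, 0, 60, 0.08, 0.25, 1.9, 0, 0, 0, 60, 0.08, 0.25, 2.2, 0, 0, 0, 60, 0.08, 0.25, 2.3, 0, 0, 0, 60, 0.08, 0.25, 2.3, 0, 0, 0, 60, 0.08, 0.25, 2.3, 0, 0, 0, 60, 0.08, 0.25, 2.3, 0, 0, 0, 60, 0.08, 0.25, 2.3, 0, 0, 0, 60],
)

```text
t: 10.82
position: [0.5584, 0.0708, 0.092]
eef_rot: [-3.141, -0.001, -0.151]
ft_force: [0.2, -0.1, -0.5]
finger_gap: 0.0653
```

Run:
```python
from h import *
snap('side','s6.png');snap('top','t6.png')
b=cv2.imread('pics/s6.png');a=cv2.imread('pics/t6.png')
cv2.imwrite('pics/z6.png',cv2.resize(b[150:270,210:330],None,fx=5,fy=5,interpolation=2))
s=state();print(s['t'],s['position'],s['eef_rot'],s['finger_gap'],s['ft_force'])
```

```text
10.9167 [0.55819884 0.070789   0.09182563] [-3.14099508e+00 -1.01487208e-03 -1.50563388e-01] 0.06530830633910766 [-0.60491217  0.47338298  0.71764542]
```

View pics/z6.png

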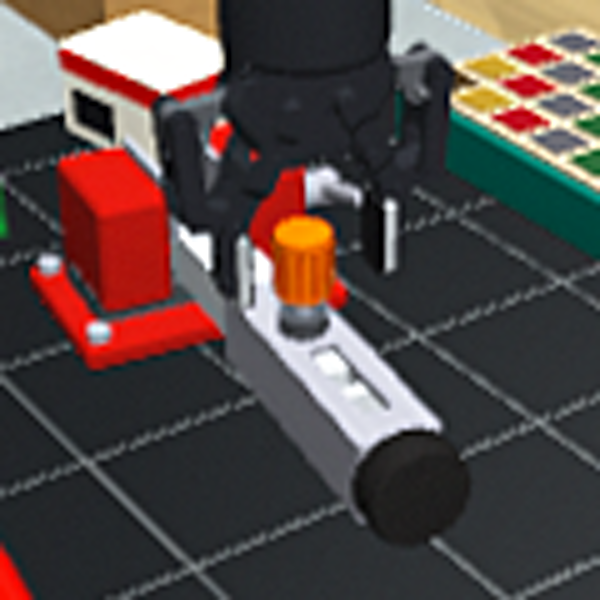

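Request:
move_arm(
  plan=[-0.05, -0.08, 0.05, 0, 0, 0, 100, -0.05, -0.08, 0.05, 0, 0, 0, 150, -0.05, -0.08, 0.05, 0, 0, 0, 255, -0.05, -0.08, 0.05, 0, 0, 0, 255, -0.05, -0.08, 0.05, 0, 0, 0, 255, -0.05, -0.08, 0.05, 0, 0, 0, 255, -0.05, -0.08, 0.05, 0, 0, 0, 255, -0.05, -0.08, 0.05, 0, 0, 0, 255, -0.05, -0.08, 0.05, 0, 0, 0, 255, -0.05, -0.08, 0.05, 0, 0, 0, 255],
  force=60,
)

```text
t: 11.75
position: [0.5568, 0.0731, 0.09]
eef_rot: [-3.141, 0.0, -0.15]
ft_force: [-0.1, 2.3, -0.0]
finger_gap: 0.0266
```

Run:
```python
from h import *
snap('side','s7.png')
b=cv2.imread('pics/s7.png')
cv2.imwrite('pics/z7.png',cv2.resize(b[150:270,210:330],None,fx=5,fy=5,interpolation=2))
s=state();print(s['t'],s['position'],s['eef_rot'],s['finger_gap'],s['ft_force'],s['torque'])
```

```text
11.8 [0.55683063 0.0731024  0.08998475] [-3.14130169e+00  1.19808686e-05 -1.50397715e-01] 0.026568608044890012 [-0.30684774  1.94758046 -0.20185962] [ 0.27172829 -0.00265951  0.00234982]
```

View pics/z7.png

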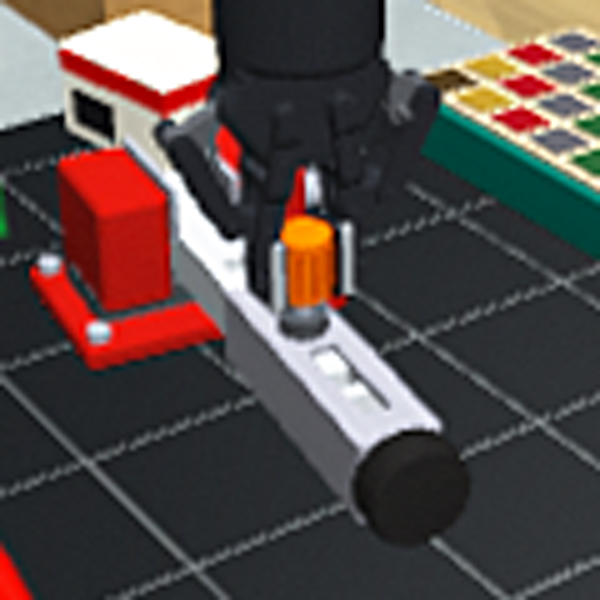

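Request:
move_arm(
  plan=[0, 0, -0.1, 0, 0, 0, 255, 0, 0, -0.2, 0, 0, 0, 255, 0, 0, -0.3, 0, 0, 0, 255, 0, 0, -0.4, 0, 0, 0, 255, 0, 0, -0.46, 0, 0, 0, 255, 0, 0, -0.46, 0, 0, 0, 255, 0, 0, -0.46, 0, 0, 0, 255, 0, 0, -0.46, 0, 0, 0, 255, 0, 0, -0.46, 0, 0, 0, 255, 0, 0, -0.46, 0, 0, 0, 255],
)

```text
t: 12.63
position: [0.5568, 0.0729, 0.1013]
eef_rot: [3.141, 0.0, -0.151]
ft_force: [1.3, 2.0, -5.0]
finger_gap: 0.0267
```

Run:
```python
from h import *
snap('side','s8.png')
b=cv2.imread('pics/s8.png')
cv2.imwrite('pics/z8.png',cv2.resize(b[150:270,210:330],None,fx=5,fy=5,interpolation=2))
s=state();print(s['t'],s['position'],s['eef_rot'],s['finger_gap'],s['ft_force'],s['torque'])
```

```text
12.6833 [0.55673689 0.07282935 0.10129946] [ 3.14146313e+00  2.13641629e-04 -1.50562306e-01] 0.026841097193083467 [ 1.39810016  2.11199156 -5.3784364 ] [ 0.31368246 -0.41761351  0.03742577]
```

View pics/z8.png

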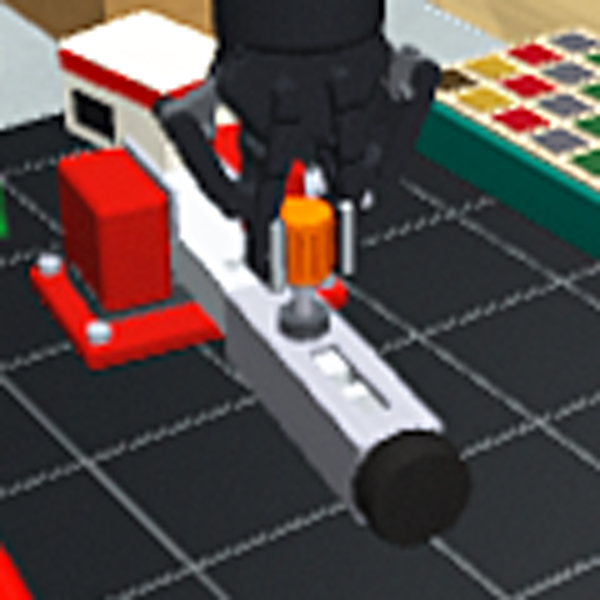

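Request:
move_arm(
  plan=[0, 0.15, 0, 0, 0, 0, 255, 0, 0.35, 0, 0, 0, 0, 255, 0, 0.6, 0, 0, 0, 0, 255, 0, 0.85, 0, 0, 0, 0, 255, 0, 1.1, 0, 0, 0, 0, 255, 0, 1.3, 0, 0, 0, 0, 255, 0, 1.5, 0, 0, 0, 0, 255, 0, 1.6, 0, 0, 0, 0, 255, 0, 1.6, 0, 0, 0, 0, 255, 0, 1.6, 0, 0, 0, 0, 255],
)

```text
t: 13.52
position: [0.5503, 0.0318, 0.1013]
eef_rot: [3.14, 0.001, -0.151]
ft_force: [0.1, -2.7, -5.4]
finger_gap: 0.0264
```

Run:
```python
from h import *
snap('side','s9.png');snap('top','t9.png')
b=cv2.imread('pics/s9.png')
cv2.imwrite('pics/z9.png',cv2.resize(b[150:290,210:350],None,fx=4.2,fy=4.2,interpolation=2))
s=state();print(s['t'],s['position'],s['eef_rot'],s['finger_gap'],s['ft_force'],s['torque'])
d=s['position']-np.array([.55674,.07283,.1013]);print(d,d@[-.1544,-.988,0])
```

```text
13.6167 [0.55037132 0.03214601 0.10122736] [ 3.13995473e+00  8.46636449e-04 -1.51139221e-01] 0.026812525045338542 [-1.34475619 -2.10443592 -4.21836842] [-0.40040946  0.0689064   0.01256096]
[-6.36867805e-03 -4.06839878e-02 -7.26398452e-05] 0.04117910379453418
```

View pics/z9.png

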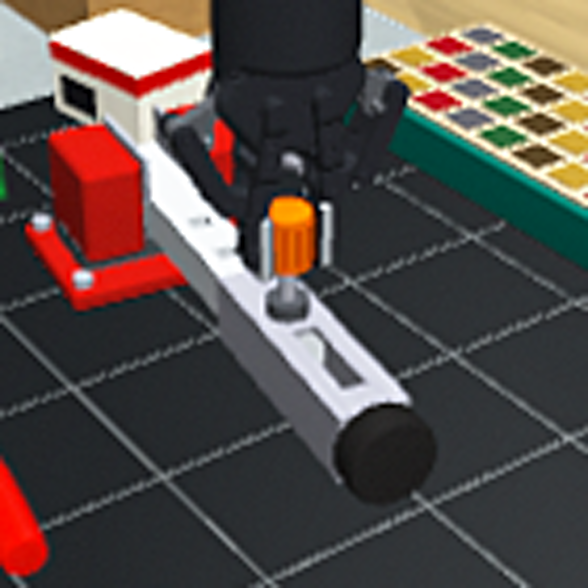

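Request:
move_arm(
  plan=[0, -0.03, 0.1, 0, 0, 0, 255, 0, -0.03, 0.2, 0, 0, 0, 255, 0, -0.03, 0.3, 0, 0, 0, 255, 0, -0.03, 0.4, 0, 0, 0, 255, 0, -0.03, 0.5, 0, 0, 0, 255, 0, -0.03, 0.6, 0, 0, 0, 255, 0, -0.03, 0.65, 0, 0, 0, 255, 0, -0.03, 0.65, 0, 0, 0, 255, 0, -0.03, 0.65, 0, 0, 0, 255, 0, -0.03, 0.65, 0, 0, 0, 255],
)

```text
t: 14.45
position: [0.5508, 0.0343, 0.0855]
eef_rot: [-3.141, 0.0, -0.15]
ft_force: [-4.4, -1.1, 2.9]
finger_gap: 0.0268
```

Run:
```python
from h import *
snap('side','s10.png')
b=cv2.imread('pics/s10.png')
cv2.imwrite('pics/z10.png',cv2.resize(b[150:290,210:350],None,fx=4.2,fy=4.2,interpolation=2))
s=state();print(s['t'],s['position'],s['eef_rot'],s['finger_gap'],s['ft_force'],s['torque'])
```

```text
14.5 [0.55076385 0.03427021 0.08545222] [-3.14125435e+00  4.46761231e-04 -1.50393424e-01] 0.026855012075486528 [-5.1748349  -1.67433964  2.54430128] [-0.17900771  0.98097957 -0.03068228]
```

View pics/z10.png

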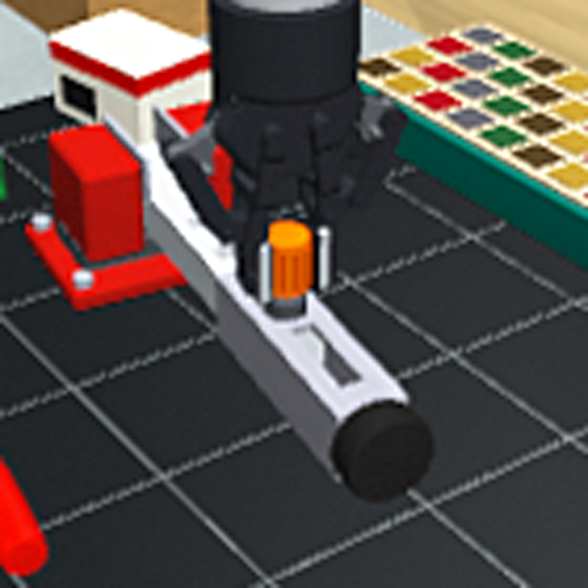

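Request:
move_arm(
  plan=[0, 0, 0.02, 0, 0, 0, 255, 0, 0, 0.04, 0, 0, 0, 255, 0, 0, 0.06, 0, 0, 0, 255, 0, 0, 0.08, 0, 0, 0, 255, 0, 0, 0.1, 0, 0, 0, 255, 0, 0, 0.1, 0, 0, 0, 255, 0, 0, 0.1, 0, 0, 0, 255, 0, 0, 0.1, 0, 0, 0, 255, 0, 0, 0.1, 0, 0, 0, 255, 0, 0, 0.1, 0, 0, 0, 255],
)

```text
t: 15.33
position: [0.5509, 0.0346, 0.0841]
eef_rot: [-3.14, 0.0, -0.15]
ft_force: [-6.9, -0.0, 9.6]
finger_gap: 0.0267
```

Run:
```python
from h import *
b=snap('side','s11.png');snap('top','t11.png')
b=cv2.imread('pics/s11.png');a=cv2.imread('pics/t11.png');a0=cv2.imread('pics/top0.png')
cv2.imwrite('pics/z11.png',np.hstack([cv2.resize(b[150:290,140:340],None,fx=3,fy=3,interpolation=2)]))
cv2.imwrite('pics/z12.png',np.vstack([cv2.resize(a0[170:240,120:340],None,fx=3.5,fy=3.5,interpolation=2),cv2.resize(a[170:240,120:340],None,fx=3.5,fy=3.5,interpolation=2)]))
s=state();print(s['t'],s['position'],s['finger_gap'],s['ft_force'])
o=np.array([.5572,.0726]);ex=np.array([-.1544,-.988])
for q in(0,.04): 
  p=o+ex*(.1+q);print(q,proj('top',[*p,.065]),(proj('top',[*p,.065])-[120,170])*3.5)
```

```text
15.4333 [0.550872   0.03457529 0.08408602] 0.026612581767331674 [-7.94193739 -0.65928927  9.97182001]
0 [290.79312975 215.51146792] [597.77595413 159.29013773]
0.04 [304.63253757 217.6408238 ] [646.21388148 166.7428833 ]
```

View pics/z11.png

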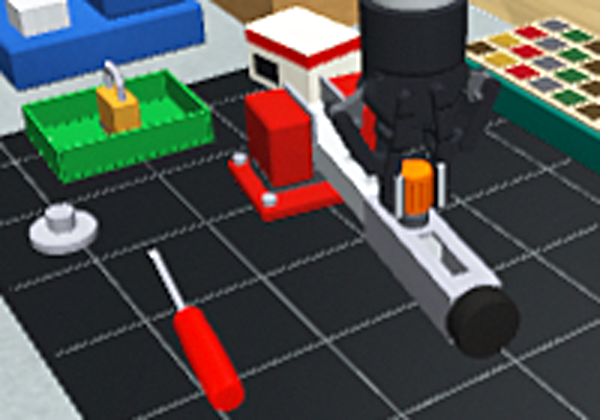

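View pics/z12.png

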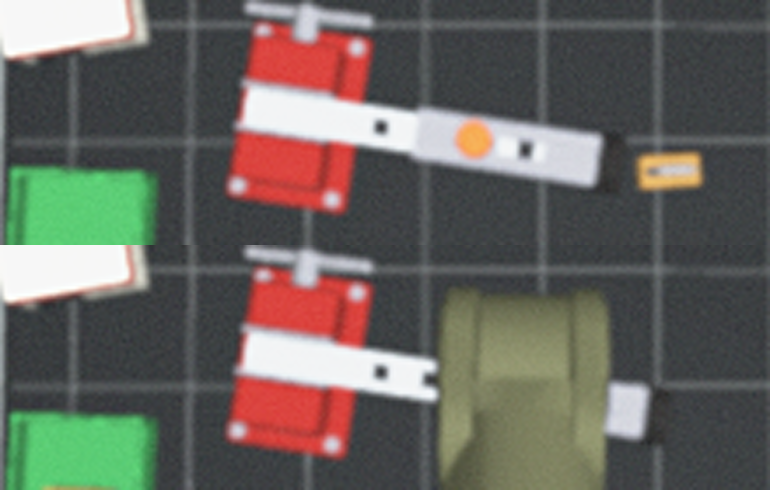

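```bash
python3 -c "
from bench import *
print(sign_off()); s=state(); print(s['t'],s['position'],s['ft_force'])"
```

```text
the job is handed in; nothing more can be done
None
the job is handed in; nothing more can be done
```

The job is handed in at about 15.4 s of the 48 s. No verdict is reported, so the results below rest on my own checks.

**What I did:**
- **Padlock:** I picked it up from in front of the foot and set it in the green tray, where the last picture shows it standing on its own.
- **Knob and sleeve:** I gripped the knob and pulled it about 11 mm up from its rest position. The spring pulled back with about 5 N, as expected for a clear pin. I then slid the sleeve one hole towards the foot, lowered the pin into the next hole and pushed it to the hard stop. I handed in with the fingers still gripping and pushing.

**Last checks:**
- **Pin depth:** The tool stopped 5.9 mm below the knob's rest height, against 6 mm expected. It pushed with about 10 N, which jumped at the stop, so the pin should be fully home.
- **Slide:** The sleeve end in the top picture moved about 40 mm, while the tool moved 38.9 mm. Both are within the 3.5 mm allowed.
- **Bystanders:** I saw no sign that any had moved, and nothing was touched on the way. I did not measure each one.

**Loose ends:**
- A sideways force of about 8 N stayed on the knob because the grip was slightly off centre.
- The networks' first plunger and hole positions differed by 4 to 8 mm from what I measured in the pictures. I used the hole positions instead.

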